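# Open the terminal bay of the large junction case

## Robot

A 6-joint arm with a two-finger parallel gripper is mounted at the origin on the work surface. World frame = base frame: x ahead of the robot, y to its left, z up, the work surface at z = 0. Lengths are in m, angles in rad, forces in N, time in s.
With the tool pointing down it reaches from about 0.35 to 0.85 m from the base axis. Payload 8.1 kg.
Tool frame: the origin (TCP) lies on the centre line of the jaws, within the pads' length; the fingertips stand 19 mm ahead of it and the grasp point (between the pads) is the TCP; z points along the fingers, y is the line along which they close (so a half turn about z gives the same grasp; the last joint's range is limited). The gripper opens to 93 mm and grips with 3 to 60 N. Pads are 15 mm wide; open, the fingers measure 128 mm over their backs; the gripper's body (75 mm by 188 mm) begins 65 mm behind the grasp point.
Start: joints at [-1.43, 0.13, 1.488, -0, 1.523, -0.085], TCP at [0.134, -0.585, 0.238] pointing down, gripper open.
Joint ranges: [-2.96, 2.96], [-0.89, 2.26], [0.02, 2.5], [-1.34, 4.48], [0, 2.73], [-2.66, 2.66]. Speed limits (rad/s): [2.39, 2.39, 2.79, 3.14, 3.14, 3.14].

## Interface

Orientations are given as a unit quaternion [w, x, y, z].
In Python, from bench import state, grab_frame, camera_model, job_done gives the robot as it stands.
- The arm moves only by the tool send_rows, never from a script. Its argument "steps" is a list of rows, each a list of 6 numbers: the shift along the tool's x, y, z in m, then the turn, a rotation vector about the tool's x, y, z in degrees. A call has 1 to 10 rows; each row shifts and turns the commanded pose from where the row before left it, along the tool's axes as they then stand; what a row does not reach is not made up. A row lasts 1/12 s, in which the tool goes at most 41.7 mm and 7.16 degrees, less where a joint would pass 70% of its speed; a pose out of reach is approached as far as the arm can. A call with a gripper value outside its range is refused whole. "fingers" is the opening, from 0 (shut) to 1 (fully open), set as the call begins (left out, the last holds). The fingers move at their own pace and stop on an object; "squeeze" is the grip in N (left out, the last holds). Time passes only in rows, so rows that do not move let the fingers close. It gives the time, the measured TCP pose, the force, the opening and the grip force at its end, in the units of the state.
- state(): the state, without advancing time (a new reading comes with each control period).
- grab_frame(name): name is "scene" or "top"; returns the picture (420x560x3 uint8, blue, green, red); there is no depth.
- camera_model(name): a dict with "fx", "fy", "cx", "cy" (pixels), "dist" ([k1, k2, p1, p2, k3] as OpenCV has them; the pictures are not rectified), "T" (4x4, takes a point from camera to world coordinates). Camera axes: x right, y up, looking along -z (the intrinsics and any distortion apply to the point x, -y, -z); pixel columns grow to the right and rows downward; lengths in m; the calibration is good to about 2 mm. A picture is of the moment at which its call begins. camera_model takes no time and is no camera call.
- job_done(): hands the job in; it is judged then, once.
The state is a dict: "clock": time; "joint_pos": joint angles; "joint_vel": joint speeds; "joint_torque": joint torques, N m; "ee_pos": TCP position; "tcp_rot": TCP orientation; "ft_force": force on the tool from outside, world axes, zero at the start; "torque": the same for the moment, N m; "grip_width": finger opening in m; "grasp_force": force on a finger pad.
Only numpy, scipy, OpenCV 4.12 (cv2) and the standard library are available. Lean on these libraries where they do the work, as an engineer would, in place of code of your own. Each camera call takes 0.05 s, during which the arm holds its last target. There are 200 camera calls.

## Task

Two battery junction cases stand on the bench. On the larger one, press the black snap tab fully in, then push the white cover along its guides off the terminal bay, until the bay is wholly uncovered and the cover lies flat on the deck of the same case. Only press and push: do not lift the cover, and leave the smaller case and everything else on the bench as they are.

Things in the scene. Friction and masses are not known exactly. Their poses are not given: they have to be found in the camera images.
- large: LARGE grey terminal case fixed to the bench, 100 mm wide (x), y -100 to +130 mm. Origin: underside, bench level, on the border between terminal bay (-y) and parking deck (+y). +y: the way the cover slides off; -x: the side with the snap tab, on a ledge 42 mm wide, 34 mm high, y -21 to +31 mm; z up. Behind the bay (y below -100 mm) free space down to the bench.
- bay_large (a point): Middle of the large case's terminal bay (90 mm long in y), at seat height, 45 mm above the bench; case axes. Along both sides, 36 to 50 mm from the centre line, lips 56 mm high hold the cover's edges down while it is seated.
- deck_large (a point): Middle of the large case's flat parking deck, y 0 to 125 mm in the case's frame, level with the seat (45 mm above the bench); case axes. Side guides 50 mm high; an end stop 52 mm high at its far end stops the cover with its origin at y = +80 mm.
- cover_large: White cover of the large case, plate 80 (x) x 90 (y) x 6 mm, about 70 g, loose, same axes as the case. Origin: centre of its underside, at about (0, -50, 45) mm in the case's frame when seated. Slides along +y only; about 5 mm of play while the tab is out. The bay is wholly uncovered once the origin is beyond y = +40 mm in the case's frame.
- rib_large (a point): Middle of the top edge of the large cover's push rib, on its rear (-y) face: an upright wall at the cover's rear edge, 46 mm long in x, 6 mm thick, at (0, -44, 24) mm in the cover's frame, so 69 mm above the bench, 13 mm higher than the lips. Push this rear face towards +y.
- tab_large (a joint): Snap tab of the large case: 0 = out (cover locked), 0.011 m = fully pressed in, down. Moves straight down, needs about 4 N, stays where it is pressed to (no return spring). The cover is free from 0.0085 m on.
- pad_large (a point): Centre of the top face of the large case's snap tab: a black ribbed pad 26 x 26 mm, at (-72, 5) mm in the case's frame, 60 mm above the bench when out and 49 mm when fully in. A bar from the pad reaches across in front of the cover's +y edge and locks it; pressed in, the bar lies below the cover.
- small: SMALL grey terminal case of the same design and axes: 76 mm wide, from y = -70 mm to y = +100 mm, plus the 42 mm tab ledge on the -x side; highest point 69 mm (cover's rib).
- cover_small: White cover of the small case, 56 x 60 x 6 mm, with a push rib; origin at the centre of its underside.
- tab_small (a joint): Snap tab of the small case: 0 = out, 0.011 m = fully in.
- pad_small (a point): Centre of the top face of the small case's snap tab, a 26 x 26 mm pad 60 mm above the bench.
- can: Bystander: drink can, 66 mm across, 115 mm tall; loose; origin at its underside.
- water: Bystander: water bottle, 64 mm across, 190 mm tall; loose; origin at its underside.
- tape: Bystander: roll of tape lying flat, 84 mm across, 20 mm high; loose; origin at its underside.
- driver: Bystander: screwdriver lying down; loose; origin at its underside.
- spanner: Bystander: open spanner lying down; loose; origin at its underside.
- jar: Bystander: screw jar, 60 mm across, 65 mm tall; loose; origin at its underside.
- meter: Bystander: hand multimeter lying flat, 75 x 140 x 35 mm; loose; origin at its underside.
Not all that is in view belongs to the job. What is shaped like the cover_large but yellow is not meant.

How it is judged:
By the outcome, as a careful person would: the job done as asked, in the order asked, and still so for the second after the job is handed in, with the robot touching nothing.
It also fails if it takes over 40 s, if anything falls off the work surface, if the arm or the gripper's body presses on something with over 40 N, if the wrist force passes 120 N, or if a joint passes its speed limit or range.

## Working session

There is one attempt and no reset: what is moved stays moved. The work goes in short steps, Python scripts to look and compute and a tool call to move; the robot and the scene stay as the last step left them, time stands still between calls to the robot, and variables do not carry over. Pictures are saved under pics/ and viewed, at most 10 in all, crops included, and the job is handed in when it is done.

Besides the shell and the picture viewer there is one more tool, called after "Request:" in YAML: its name, and indented under it one key for each argument. send_rows: Moves the arm, as the interface text tells. Its arguments: {"type":"object","properties":{"steps":{"type":"array","items":{"type":"array","items":{"type":"number"}}},"fingers":{"type":"number"},"squeeze":{"type":"number"}},"required":["steps"]}

```bash
mkdir -p pics; python3 - <<'E'
from bench import *
import cv2,numpy as np
for n in("scene","top"):
    cv2.imwrite(f"pics/{n}0.png",grab_frame(n)); m=camera_model(n); print(n,{k:np.round(v,4).tolist() for k,v in m.items()})
s=state();print(s["clock"],s["ee_pos"],s["tcp_rot"],s["ft_force"])
E
```

```text
scene {'fx': 489.4747, 'fy': 489.4747, 'cx': 279.1534, 'cy': 210.3824, 'dist': [-0.1177, 0.0, 0.0, 0.0, 0.0], 'T': [[0.0534, -0.6175, 0.7847, 1.7847], [0.9984, 0.0202, -0.052, -0.0312], [0.0163, 0.7863, 0.6176, 1.0429], [0.0, 0.0, 0.0, 1.0]]}
top {'fx': 441.8657, 'fy': 441.8657, 'cx': 277.3204, 'cy': 217.2928, 'dist': [-0.0063, 0.0, 0.0, 0.0, 0.0], 'T': [[0.0022, 0.9833, -0.1822, 0.3313], [-0.9998, 0.0059, 0.0196, 0.0598], [0.0204, 0.1822, 0.9831, 1.2167], [0.0, 0.0, 0.0, 1.0]]}
0.1 [ 0.13429538 -0.58428752  0.23671158] [-8.06957955e-04  9.93633165e-01  1.12660913e-01 -2.02581107e-05] [0.21480939 0.33482741 0.10884404]
```

View pics/scene0.png

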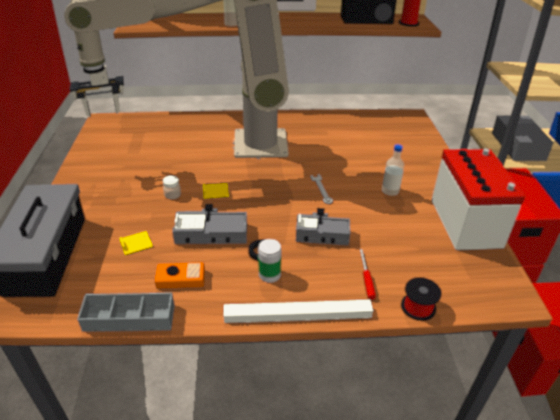

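View pics/top0.png

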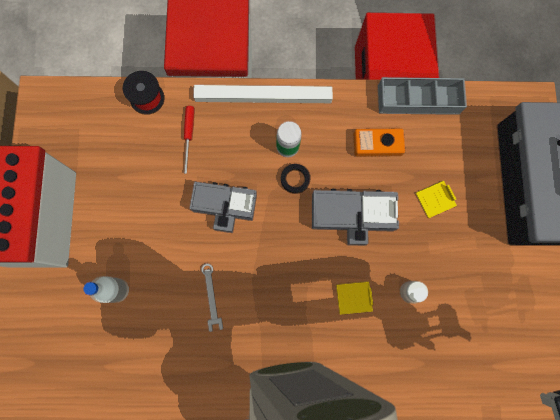

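Scene: large case at scene (211,228) and top (355,210). Its tab is at top (357,236), and its white cover at the right end (380,209), so case +y runs to the left in the top view. 

Could be mistaken for it:
- small case, top (223,203)
- yellow covers, top (437,199) and (355,298)

By size and colour I choose the white cover at top (380,209), and check it in a crop.

```bash
python3 - <<'E'
import cv2,numpy as np
t=cv2.imread("pics/top0.png")[180:250,300:410]; s=cv2.imread("pics/scene0.png")[195:255,165:260]
a=cv2.resize(t,(770,490),interpolation=cv2.INTER_CUBIC)
cv2.imwrite("pics/c_top.png",a)
cv2.imwrite("pics/c_scene.png",cv2.resize(s,(760,480),interpolation=cv2.INTER_CUBIC))
E
```

```text
(no output)
```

View pics/c_top.png

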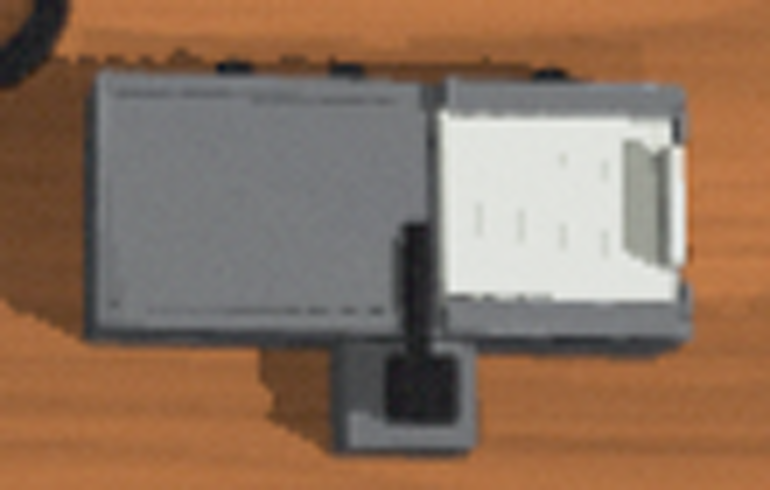

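View pics/c_scene.png

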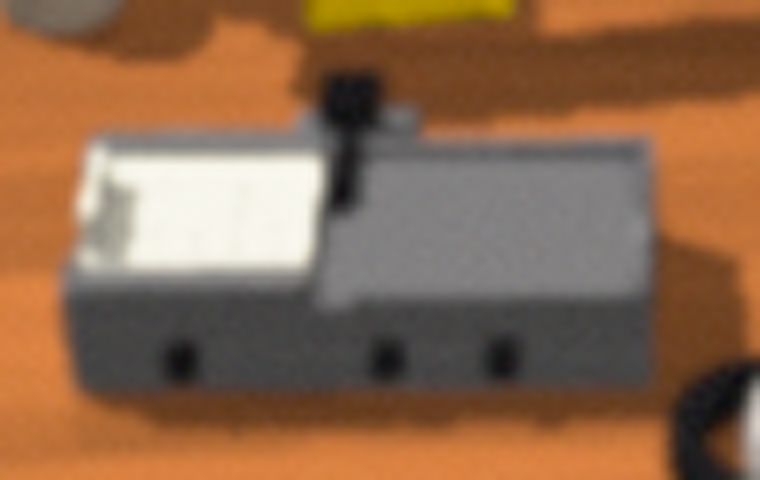

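The crops show a grey case with the white cover between lips, the rib at its right end (top crop 677,206) and the black pad at (423,388). It is the large one. I now fit its pose.

```bash
cat > h.py <<'E'
from bench import *
import cv2,numpy as np
def proj(n,P):
    m=camera_model(n);T=np.array(m["T"]);C=(np.atleast_2d(P)-T[:3,3])@T[:3,:3]*[1,-1,-1]
    K=np.array([[m["fx"],0,m["cx"]],[0,m["fy"],m["cy"]],[0,0,1.]])
    return cv2.projectPoints(C,np.zeros(3),np.zeros(3),K,np.array(m["dist"]))[0][:,0]
def w(p,P):
    c,s=np.cos(p[2]),np.sin(p[2]);return np.atleast_2d(P)/1000@np.array([[c,-s,0],[s,c,0],[0,0,1]]).T+[p[0],p[1],0]
E
python3 - <<'E'
from h import *
from scipy.optimize import least_squares
top=[((97,72),(50,130,51)),((90,330),(-50,130,51)),((686,87),(50,-100,56)),((690,330),(-50,-100,56)),((423,388),(-72,5,60))]
sc=[((350,95),(-72,5,60)),((95,135),(-50,-100,56)),((70,280),(50,-100,56)),((650,145),(-50,130,51)),((648,298),(50,130,51)),((85,385),(50,-100,0)),((648,385),(50,130,0))]
def uv(l,k,o): return (np.array([a for a,_ in l])+.5)/k-.5+o
U={"top":uv(top,7,(300,180)),"scene":uv(sc,8,(165,195))};P={"top":np.array([b for _,b in top]),"scene":np.array([b for _,b in sc])}
def f(p,ns): return np.concatenate([(proj(n,w(p,P[n]))-U[n]).ravel() for n in ns])
for ns in (["top"],["scene"],["top","scene"]):
    r=least_squares(f,[.5,-.1,0],args=(ns,));print(ns,np.round(r.x,4),np.degrees(r.x[2]),np.round(r.fun,1).tolist())
p=r.x
print("pad",w(p,(-72,5,60)),"rib",w(p,[(0,-97,69)]),proj("top",w(p,(0,-97,69))),proj("top",w(p,(0,-5,51))))
print("crop px rib",((proj("top",w(p,(0,-97,69)))-[300,180])*7),((proj("top",w(p,(0,-5,51)))-[300,180])*7))
s=state();print(s["ee_pos"],s["tcp_rot"],s["clock"])
from scipy.spatial.transform import Rotation as R
print(R.from_quat(np.roll(s["tcp_rot"],-1)).as_matrix().round(3))
E
```

```text
['top'] [ 0.5715 -0.189  -0.0149] -0.8547823199099801 [-0.6, 0.1, 0.3, -0.4, -0.1, -0.6, 0.5, 1.0, 0.0, -0.1]
['scene'] [ 0.5732 -0.185  -0.0288] -1.6504136233954578 [0.6, -1.1, -0.1, -1.0, -1.5, 0.8, 1.0, -1.2, 0.4, -0.4, -1.2, 1.1, 0.8, 1.0]
['top', 'scene'] [ 0.5719 -0.1871 -0.0185] -1.0584571791741388 [-1.3, -0.1, -0.5, -0.7, -0.8, -0.6, -0.3, 1.0, -0.8, -0.3, -0.2, -1.4, -0.9, -1.0, -2.0, 0.8, 0.2, -1.7, -0.1, -0.9, -1.7, 1.1, 0.3, 0.4]
pad [[ 0.49998891 -0.18076456  0.06      ]] rib [[ 0.57009243 -0.28407717  0.069     ]] [[397.60289748 208.41442327]] [[361.86107978 208.92788624]]
crop px rib [[683.22028235 198.90096289]] [[433.02755848 202.49520367]]
[ 0.13429538 -0.58428752  0.23671158] [-8.06957955e-04  9.93633165e-01  1.12660913e-01 -2.02581107e-05] 0.1
[[ 0.975  0.224 -0.   ]
 [ 0.224 -0.975  0.002]
 [ 0.    -0.002 -1.   ]]
```

Request:
send_rows:
  steps:
    - [0,0,0,0,0,7]
    - [0,0,0,0,0,7]
    - [0.03,-0.034,0,0,0,0]
    - [0.03,-0.034,0,0,0,0]
    - [0.03,-0.034,0,0,0,0]
    - [0.03,-0.034,0,0,0,0]
    - [0.03,-0.034,0,0,0,0]
    - [0.03,-0.034,0,0,0,0]
  fingers: 0
  squeeze: 20

```text
clock: 0.77
ee_pos: [0.3039, -0.3985, 0.2372]
tcp_rot: [-0.0, 1.0, -0.01, -0.0]
ft_force: [0.5, -1.0, 0.4]
grip_width: 0.0443
grasp_force: 0.0
```

Request:
send_rows:
  steps:
    - [0.03,-0.034,0,0,0,0]
    - [0.03,-0.034,0,0,0,0]
    - [0.03,-0.034,0,0,0,0]
    - [0.03,-0.034,0,0,0,0]
    - [0.03,-0.034,0,0,0,0]
    - [0.03,-0.034,0,0,0,0]
    - [0,0,0.04,0,0,0]
    - [0,0,0.04,0,0,0]
    - [0,0,0.04,0,0,0]
    - [0,0,0,0,0,0]

```text
clock: 1.6
ee_pos: [0.4668, -0.2124, 0.1086]
tcp_rot: [-0.004, 1.0, -0.009, -0.006]
ft_force: [-1.5, 1.3, -2.2]
grip_width: 0.0008
grasp_force: 0.0
```

```bash
python3 - <<'E'
from h import *
s=state();print(s["clock"],s["ee_pos"],s["tcp_rot"],s["ft_force"],s["joint_vel"])
p=np.array(s["ee_pos"]);d=np.array([.500,-.182,0])-p;x=np.array([.9998,-.0185]);y=np.array([-.0185,-.9998]);print(d[:2]@x,d[:2]@y)
E
```

```text
1.6 [ 0.46677406 -0.2124144   0.10859596] [-0.00353225  0.99993565 -0.0087562  -0.00628878] [-1.545704    1.310842   -2.15564607] [-0.01240303 -0.0587924  -0.08946386  0.00163625  0.14345844  0.00049792]
0.03265663169865112 -0.03102299344435891
```

Request:
send_rows:
  steps:
    - [0.016,-0.016,0,0,0,0]
    - [0.016,-0.015,0,0,0,0]
    - [0,0,0,0,0,0]
    - [0,0,0,0,0,0]

```text
clock: 1.93
ee_pos: [0.5056, -0.1857, 0.1195]
tcp_rot: [0.0, 1.0, -0.009, 0.001]
ft_force: [0.3, -0.5, 0.2]
grip_width: 0.0004
grasp_force: 0.0
```

```bash
python3 - <<'E'
from h import *
t=grab_frame("top")[180:250,300:410];c=grab_frame("scene")[175:250,165:260]
cv2.imwrite("pics/p1.png",np.hstack([cv2.resize(t,(440,300)),cv2.resize(c,(356,300))]))
s=state();print(s["ee_pos"],s["tcp_rot"],s["ft_force"])
tip=np.array(s["ee_pos"])-[0,0,.019];print((proj("top",tip)-[300,180])*4,(proj("scene",tip)-[165,175])*[3.75,4]+[440,0])
E
```

```text
[ 0.50473072 -0.18632212  0.11891756] [ 3.82923035e-04  9.99957175e-01 -9.23956098e-03  3.64557517e-04] [0.2933538  0.25458398 0.22958786]
[[257.78714184 202.71489527]] [[591.53084867  84.83091005]]
```

View pics/p1.png

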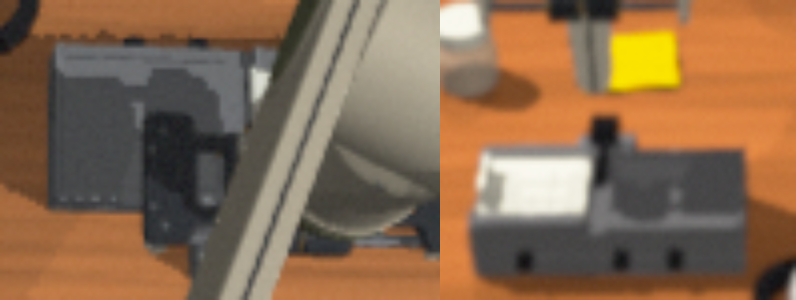

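Request:
send_rows:
  steps:
    - [-0.005,-0.006,0,0,0,0]
    - [0,0,0.012,0,0,0]
    - [0,0,0.012,0,0,0]
    - [0,0,0.01,0,0,0]
    - [0,0,0,0,0,0]
    - [0,0,0,0,0,0]
    - [0,0,0,0,0,0]

```text
clock: 2.62
ee_pos: [0.4996, -0.1796, 0.0834]
tcp_rot: [-0.0, 1.0, -0.009, -0.0]
ft_force: [0.2, 0.2, 0.7]
grip_width: 0.0008
grasp_force: 0.0
```

Request:
send_rows:
  steps:
    - [0,0,0.004,0,0,0]
    - [0,0,0.004,0,0,0]
    - [0,0,0.003,0,0,0]
    - [0,0,0,0,0,0]
    - [0,0,0,0,0,0]

```text
clock: 3.03
ee_pos: [0.4997, -0.1795, 0.0725]
tcp_rot: [-0.0, 1.0, -0.009, -0.0]
ft_force: [-0.5, -0.6, 0.8]
grip_width: 0.0003
grasp_force: 0.3
```

Request:
send_rows:
  steps:
    - [0,0,0.002,0,0,0]
    - [0,0,0.002,0,0,0]

```text
clock: 3.2
ee_pos: [0.4997, -0.1796, 0.0687]
tcp_rot: [0.0, 1.0, -0.009, 0.0]
ft_force: [0.0, 0.8, 3.6]
grip_width: 0.0005
grasp_force: 1.8
```

Request:
send_rows:
  steps:
    - [0,0,0.001,0,0,0]
    - [0,0,0.001,0,0,0]

```text
clock: 3.37
ee_pos: [0.4999, -0.1796, 0.0681]
tcp_rot: [-0.0, 1.0, -0.009, 0.0]
ft_force: [-11.3, 4.2, 26.5]
grip_width: 0.0008
grasp_force: 13.1
```

Request:
send_rows:
  steps:
    - [0,0,-0.02,0,0,0]
    - [0,0,-0.03,0,0,0]
    - [0,0.02,0,0,0,0]
    - [0.018,0.031,0,0,0,0]
    - [0.018,0.031,0,0,0,0]
    - [0.018,0.031,0,0,0,0]
    - [0.018,0.031,0,0,0,0]
    - [0,0,0,0,0,0]
    - [0,0,0,0,0,0]
    - [0,0,0,0,0,0]

```text
clock: 4.2
ee_pos: [0.5684, -0.3243, 0.1155]
tcp_rot: [-0.001, 1.0, -0.009, -0.001]
ft_force: [0.3, 0.5, -0.3]
grip_width: 0.0006
grasp_force: 0.0
```

```bash
python3 - <<'E'
from h import *
t=grab_frame("top")[180:250,300:410];c=grab_frame("scene")[175:250,165:260]
cv2.imwrite("pics/p2.png",np.hstack([cv2.resize(t,(440,300)),cv2.resize(c,(356,300))]))
s=state();print(s["ee_pos"],s["tcp_rot"],s["ft_force"])
E
```

```text
[ 0.5686481  -0.32372092  0.1164982 ] [-3.14524513e-04  9.99960069e-01 -8.92738427e-03 -2.51504989e-04] [-0.85296789 -0.00339232  1.19258183]
```

View pics/p2.png

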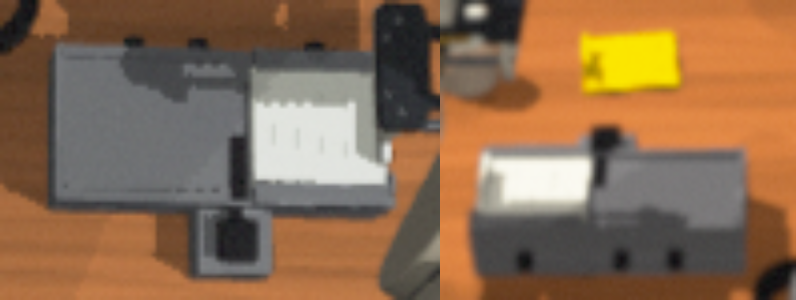

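Request:
send_rows:
  steps:
    - [0.001,0,0.02,0,0,0]
    - [0,0,0.02,0,0,0]
    - [0,0,0,0,0,0]
    - [0,-0.008,0,0,0,0]
    - [0,-0.004,0,0,0,0]
    - [0,-0.004,0,0,0,0]
    - [0,-0.004,0,0,0,0]
    - [0,-0.004,0,0,0,0]

```text
clock: 4.97
ee_pos: [0.5712, -0.3006, 0.078]
tcp_rot: [0.001, 1.0, -0.009, 0.001]
ft_force: [-0.0, -0.1, 0.7]
grip_width: 0.0007
grasp_force: 0.0
```

Request:
send_rows:
  steps:
    - [0,-0.004,0,0,0,0]
    - [0,-0.004,0,0,0,0]
    - [0,-0.004,0,0,0,0]

```text
clock: 5.22
ee_pos: [0.5709, -0.2887, 0.077]
tcp_rot: [0.0, 1.0, -0.009, 0.0]
ft_force: [0.8, -1.2, 0.5]
grip_width: 0.0007
grasp_force: 0.4
```

Request:
send_rows:
  steps:
    - [0,-0.005,0,0,0,0]
    - [0,-0.005,0,0,0,0]
    - [0,-0.005,0,0,0,0]
    - [0,-0.005,0,0,0,0]
    - [0,-0.005,0,0,0,0]
    - [0,-0.005,0,0,0,0]
    - [0,-0.005,0,0,0,0]
    - [0,-0.005,0,0,0,0]
    - [0,-0.005,0,0,0,0]
    - [0,-0.005,0,0,0,0]

```text
clock: 6.05
ee_pos: [0.5716, -0.2383, 0.0766]
tcp_rot: [-0.0, 1.0, -0.009, -0.0]
ft_force: [-1.9, -0.2, 0.8]
grip_width: 0.0005
grasp_force: 0.4
```

```bash
python3 - <<'E'
from h import *
t=grab_frame("top")[180:250,300:410];c=grab_frame("scene")[175:250,165:260]
cv2.imwrite("pics/p3.png",np.hstack([cv2.resize(t,(440,300)),cv2.resize(c,(356,300))]))
s=state();print(s["ee_pos"],s["ft_force"])
E
```

```text
[ 0.57160388 -0.23787992  0.07646792] [ 0.26002387 -0.64522006  0.36199274]
```

View pics/p3.png

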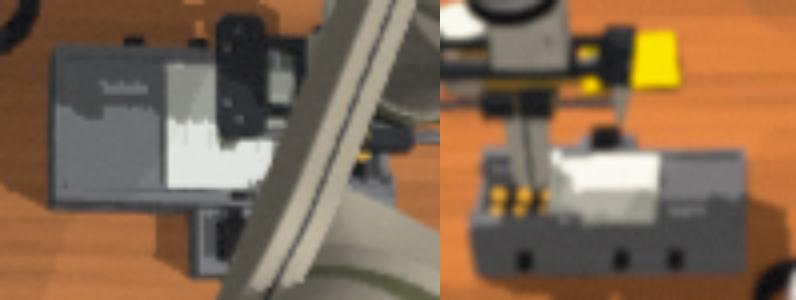

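The cover is sliding: the orange terminals are showing at the left and the white plate is half onto the deck. I continue the push.

Request:
send_rows:
  steps:
    - [0,-0.006,0,0,0,0]
    - [0,-0.006,0,0,0,0]
    - [0,-0.006,0,0,0,0]
    - [0,-0.006,0,0,0,0]
    - [0,-0.006,0,0,0,0]
    - [0,-0.006,0,0,0,0]
    - [0,-0.006,0,0,0,0]
    - [0,-0.005,0,0,0,0]
    - [0,-0.004,0,0,0,0]
    - [0,-0.002,0,0,0,0]

```text
clock: 6.98
ee_pos: [0.5727, -0.1852, 0.0766]
tcp_rot: [-0.0, 1.0, -0.009, -0.0]
ft_force: [-0.2, -0.3, -0.5]
grip_width: 0.0007
grasp_force: 0.2
```

Request:
send_rows:
  steps:
    - [0,0.01,0,0,0,0]
    - [0,0.02,0,0,0,0]
    - [0,0,-0.03,0,0,0]
    - [0,0,-0.04,0,0,0]
    - [0,0.02,-0.03,0,0,0]
    - [0,0.04,0,0,0,0]
    - [0,0.04,0,0,0,0]
    - [0,0.04,0,0,0,0]
    - [0,0.04,0,0,0,0]
    - [0,0,0,0,0,0]

```text
clock: 7.82
ee_pos: [0.5662, -0.404, 0.1758]
tcp_rot: [0.001, 1.0, -0.012, -0.0]
ft_force: [1.2, -0.3, -0.0]
grip_width: 0.0006
grasp_force: 0.0
```

```bash
python3 - <<'E'
from h import *
t=grab_frame("top")[180:250,300:410];c=grab_frame("scene")[175:250,165:260]
cv2.imwrite("pics/p4.png",np.hstack([cv2.resize(t,(440,300)),cv2.resize(c,(356,300))]))
s=state();print(s["ee_pos"],s["ft_force"],s["clock"])
p=[.5719,-.1875,-.018]
for y in (40,65,80):print(y,[((proj("top",w(p,(0,y+o,51)))-[300,180])*[4,300/70]).round(0).tolist() for o in(-45,45)])
E
```

```text
[ 0.56753663 -0.39850314  0.17579658] [ 0.85067983 -0.6170744   0.37917199] 7.9167
40 [[[248.0, 124.0]], [[115.0, 121.0]]]
65 [[[211.0, 123.0]], [[78.0, 120.0]]]
80 [[[189.0, 122.0]], [[56.0, 119.0]]]
```

View pics/p4.png

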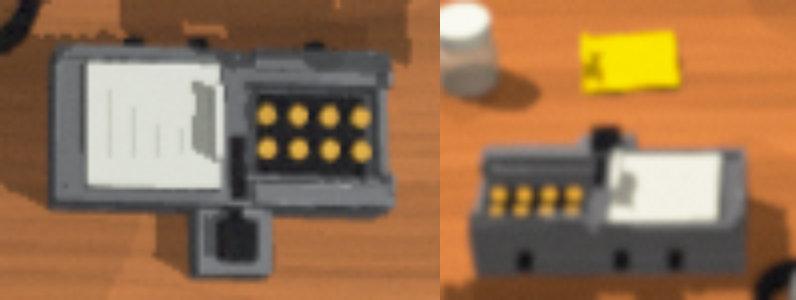

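The bay is wholly uncovered, with all 8 terminals visible at top-crop (257–372, 115–150). The cover lies flat on the deck, spanning about 86–222 px, which puts its origin at y ≈ +60 mm. The arm is clear of everything.

```bash
python3 -c "
from bench import *
print(job_done())"
```

```text
the job is handed in; nothing more can be done
None
```

The job is handed in: the large case's tab was pressed to its stop, and the white cover was pushed off the bay and lies flat on the deck at about y = +60 mm (+40 mm needed), with no contact on the smaller case or the other items that I planned or saw in the crops.

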